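# Open the tilt-out shoe cupboard with the hook pole

### The arm

A 6-joint arm with a two-finger parallel gripper is mounted at the origin on the work surface. World frame = base frame: x ahead of the robot, y to its left, z up, the work surface at z = 0. Lengths are in m, angles in degrees, forces in N, time in s.
With the tool pointing down it reaches from about 0.325 to 0.85 m from the base axis. Payload 15.5 kg.
Tool frame: the origin (TCP) lies at the very end of the fingers, on their centre line; the grasp point (between the pads) lies arm.grip_depth behind it (arm.grip_depth is the distance from the TCP to the grasp point, in m); z points along the fingers, y is the direction in which the jaws open and shut (so a half turn about z gives the same grasp; the last joint's range is limited). The gripper opens to 91 mm and grips with 3 to 60 N. Pads are 32 mm wide; open, the fingers measure 118 mm over their backs; the gripper's body (76 mm by 178 mm) begins 60 mm behind the grasp point.
Start: joints at [61.163, 28.281, 77.091, -0, 74.628, -5.472], TCP at [0.248, 0.574, 0.214] pointing down, gripper open.
Joint ranges: [-166.48, 166.48], [-47.26, 123.95], [12.59, 153.08], [-70.14, 250.14], [6.76, 159.57], [-176.63, 176.63]. Speed limits (degrees/s): [108.29, 108.29, 147.25, 172.46, 172.46, 172.46].

### API

Orientations are given as a 3x3 rotation matrix whose columns are the frame's x, y, z axes.
In Python, from rig import arm gives the robot as it stands. Calls block until the motion is done:
- arm.move_to(position, orientation): joint-space move of the TCP to a pose.
- arm.move_l(position, orientation=None, feed=0.15): straight line of the TCP; orientation=None keeps the orientation; feed is the mean speed in m/s.
- arm.move_joints(angles): joint-space move.
- arm.grip(opening): finger opening in m; the grip force is fixed at half the most; returns when the fingers have stopped.
- arm.sleep(seconds).
- arm.solve_ik(position, orientation): joint angles nearest the present ones, or None.
- arm.snapshot(name): name is "scene" or "top"; returns the picture (420x560x3 uint8, red, green, blue); there is no depth.
- arm.get_calibration(name): a dict with "intrinsics" (3x3 intrinsics, pixels), "cam_to_world" (4x4, takes a point from camera to world coordinates). Camera axes: x right, y down, z forward; pixel columns grow to the right and rows downward; lengths in m; the calibration is good to about 2 mm. A picture is of the moment at which its call begins. get_calibration takes no time and is no camera call.
A pose or a line that the arm cannot do raises arm.Unreachable and nothing moves.
- arm.sign_off(): hands the job in, once; it reports no verdict.
Readings, each from a call of its own:
- arm.current_t(): time.
- arm.current_joint_positions(): joint angles.
- arm.current_dq(): joint speeds.
- arm.current_tau(): joint torques, N m.
- arm.current_ee_pos(): TCP position.
- arm.current_tool_rot(): TCP orientation.
- arm.current_force(): force on the tool from outside, world axes, zero at the start.
- arm.current_torque(): the same for the moment, N m.
- arm.current_width(): finger opening in m.
Only numpy, scipy, OpenCV 4.12 (cv2) and the standard library are available. Lean on these libraries where they do the work, as an engineer would, in place of code of your own. Each camera call takes 0.05 s, during which the arm holds its last target.

### The job

Take the hook pole down from the chrome hooks, put its hook through the steel ring near the top of the shoe cupboard's flap, and gently pull the flap down until it is fully open: use only the pole for this and keep hand and arm off the cupboard. Then unhook the pole, leaving the flap open, and lay it back across the same two hooks the way it hung, hook end to the left and point down. Leave the key ring and the other things where they are.

Things in the scene. Friction and masses are not known exactly. Their poses are not given: they have to be found in the camera images.
- hook_pole: short hook pole, 270 mm, about 0.15 kg, lying loose across the two left-hand hooks: white wooden handle 24 wide (y), 26 high (z), from x = -120 to +70 mm, a ferrule to x = 88, then a 9 mm steel rod bent square down at its end. Origin: balance point on the handle's axis, the best place to grip. x runs to the hook end (board +y at the start), z is opposite to the hook's point and starts upward
- pole_point (a point): in the hook's point, 9 mm thick, which drops square from the rod: at (145, 0, -35) mm in the pole's frame, 15 mm before the point's round end
- hook_board: mango-wood board 440 mm long, top 150 mm above the surface, nailed to a white panel 500 mm long, 158 mm high, all fixed. Origin on the work surface below the middle of the board's face; -x out of the board (to the robot), y along the row to the left. Four 8 mm chrome hooks at y = -150, -50, 50, 150 mm
- pole_seat (a point): where the pole's origin lies when it hangs in place: midway between the two left-hand hooks (board y = 50 and 150 mm), 130 mm above the surface, 62 mm in front of the board; the board's axes. Each hook has a level seat, top 117 mm above the surface, from 44 to 80 mm in front of the board, then a lip whose tip is 94 mm in front, 146 mm above the surface
- flap (a joint): tilt of the shoe cupboard's wooden flap (296 mm wide, 315 mm high, 18 mm thick, about 0.95 kg), hinged along its lower edge: 0 is shut, it grows as the top comes out and down, 0.75 rad is fully open against its stop. A friction stay holds it wherever it is left; about 6 N at the ring starts it
- cupboard: white slim shoe cupboard, 300 mm wide, 170 mm deep, 370 mm high, fixed; origin on the work surface under its centre, front (with the flap) facing its -x, z up. It stands to the robot's left, front turned to the right (roughly to world -y)
- flap_hinge (a point): middle of the flap's hinge line, 45 mm above the surface on the cupboard's front edge; same axes as the cupboard: the flap swings about its y axis, its top going to -x
- flap_ring (a point): centre of the steel eye ring fixed to the flap, on its centre line near the top: inside diameter 34 mm, wire 8 mm. Flap shut: the ring lies level, hole upright, 60 mm in front of the hinge line (42 mm from the flap's face), 285 mm above it. Axes: x into the cupboard, z along the hole, both turn with the flap
- key_ring: steel key ring, 45 mm across, with two keys, hanging loose on the right-hand hook (board y = -150 mm); origin at the ring's centre. Leave alone
- hairbrush: brown plastic hairbrush, 205 x 62 x 30 mm, lying loose with its bristles up; origin under the neck, x towards the head. Leave alone
- canister: lidded stainless canister, 95 mm across, 140 mm high, loose; origin under its centre. Leave alone
- marble_bowl: green glass bowl with glass marbles fixed in it, 120 mm across, 52 mm high, loose; origin under its centre. Leave alone
- pocket_mirror: pocket mirror in a blue hard plastic case, 90 x 68 x 15 mm, lying loose; origin under its centre. Leave alone

How it is judged:
By the outcome, as a careful person would: the job done as asked, in the order asked, and still so for the second after the job is handed in, with the robot touching nothing.
It also fails if it takes over 58 s, if anything falls off the work surface, if the arm or the gripper's body presses on something with over 40 N, if the wrist force passes 120 N, or if a joint passes its speed limit or range.

## Working session

There is one attempt and no reset: what is moved stays moved. The work goes in short steps, each a Python script; the robot and the scene stay as the last script left them, time stands still between calls to the robot, and variables do not carry over. Pictures are saved under pics/ and viewed, and the job is handed in when it is done.

```bash
ls; mkdir -p pics; python3 - <<'E'
from rig import arm
import cv2,numpy as np
np.set_printoptions(precision=4,suppress=True)
for n in("scene","top"):
    im=arm.snapshot(n); cv2.imwrite(f"pics/{n}0.png",im[:,:,::-1])
    c=arm.get_calibration(n); print(n,c["intrinsics"],c["cam_to_world"])
print(arm.grip_depth,arm.current_t(),arm.current_ee_pos(),arm.current_tool_rot(),arm.current_width(),arm.current_force())
E
```

```text
pics
scene [[394.4921   0.     275.9591]
 [  0.     394.4921 210.7483]
 [  0.       0.       1.    ]] [[ 0.8511 -0.4484  0.2729  0.3124]
 [-0.5248 -0.7159  0.4604 -0.4133]
 [-0.0111 -0.5351 -0.8447  0.9433]
 [ 0.      0.      0.      1.    ]]
top [[516.402    0.     279.1546]
 [  0.     516.402  204.3902]
 [  0.       0.       1.    ]] [[-0.0206 -0.9985  0.0503  0.4692]
 [-0.9998  0.0206 -0.002   0.0011]
 [ 0.0009 -0.0503 -0.9987  1.4845]
 [ 0.      0.      0.      1.    ]]
0.0188 0.1 [0.2477 0.5735 0.2134] [[-0.918   0.3966 -0.0005]
 [ 0.3966  0.918  -0.0009]
 [ 0.0001 -0.0011 -1.    ]] 0.09127938291851287 [0.2294 0.0529 0.3397]
```

View pics/scene0.png

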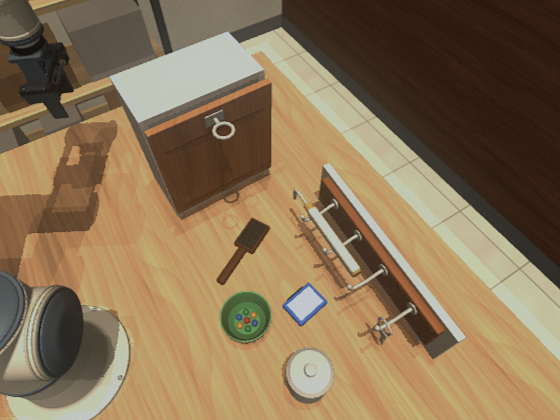

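View pics/top0.png

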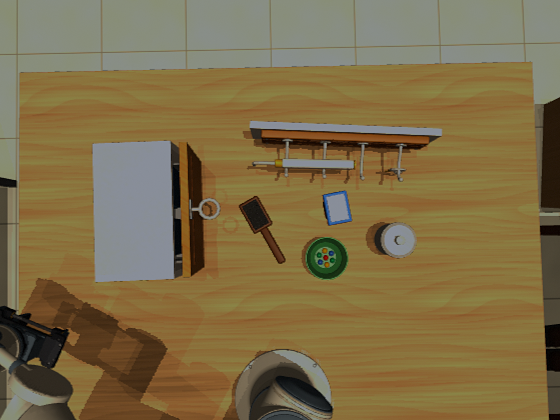

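The scene view shows the cupboard (110-270, 35-215) with its ring at (223,130) and the pole on the hooks from (295,192) to (357,270). In the top view the pole runs from (252,164) to (355,165) and the ring is at (208,209). I'll zoom in for detail.

```bash
python3 - <<'E'
import cv2
t=cv2.imread("pics/top0.png");s=cv2.imread("pics/scene0.png")
t=cv2.convertScaleAbs(t,alpha=1.6)
cv2.imwrite("pics/t_board.png",cv2.resize(t[110:200,240:450],None,fx=3.8,fy=3.8,interpolation=cv2.INTER_CUBIC))
cv2.imwrite("pics/t_cup.png",cv2.resize(t[130:290,85:245],None,fx=3.7,fy=3.7,interpolation=cv2.INTER_CUBIC))
cv2.imwrite("pics/s_cup.png",cv2.resize(s[30:220,100:290],None,fx=3.1,fy=3.1,interpolation=cv2.INTER_CUBIC))
cv2.imwrite("pics/s_board.png",cv2.resize(s[160:360,280:470],None,fx=3,fy=3,interpolation=cv2.INTER_CUBIC))
E
```

```text
(no output)
```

View pics/t_board.png

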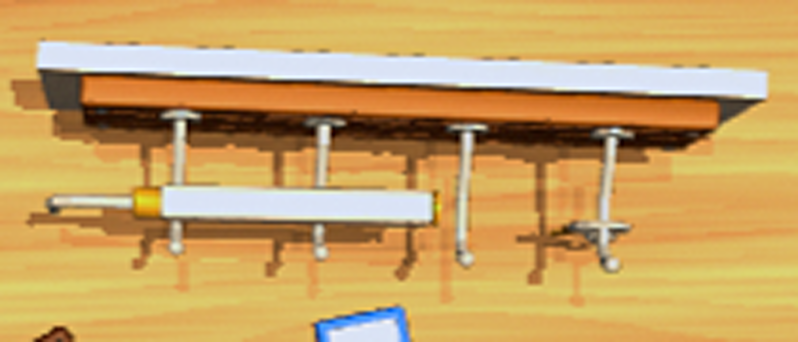

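View pics/t_cup.png

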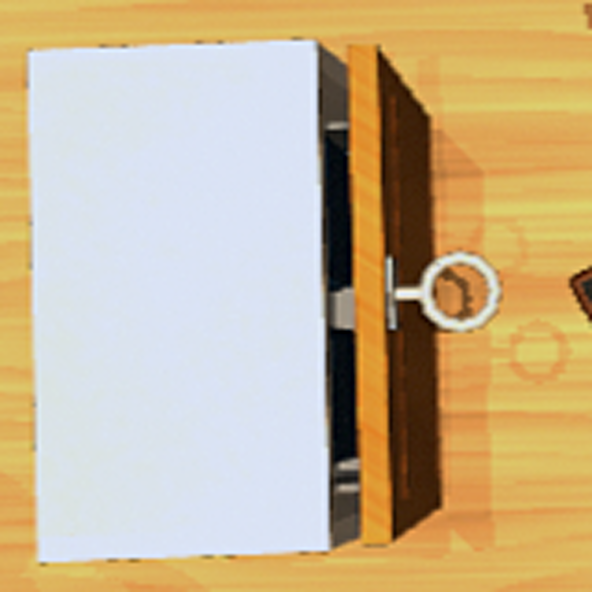

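View pics/s_cup.png

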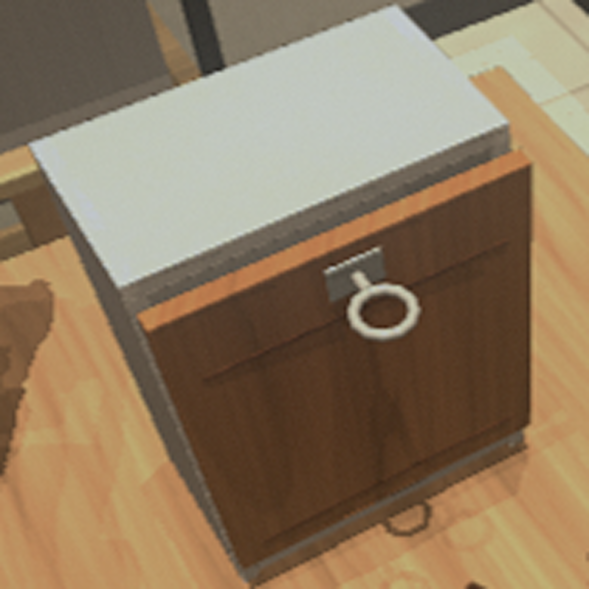

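View pics/s_board.png

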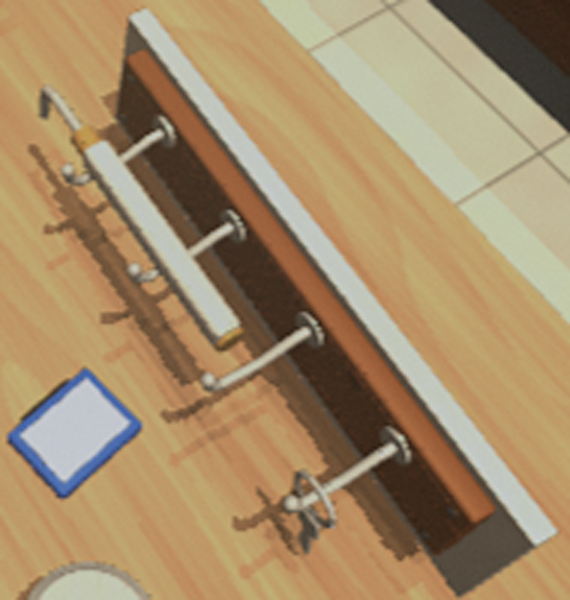

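```bash
python3 - <<'E'
import cv2
t=cv2.imread("pics/top0.png");s=cv2.imread("pics/scene0.png")
t=cv2.convertScaleAbs(t,alpha=1.6)
a=cv2.resize(t[135:185,245:365],None,fx=6.6,fy=6.6,interpolation=cv2.INTER_CUBIC)
cv2.imwrite("pics/t_pole.png",a)
cv2.imwrite("pics/s_pole.png",cv2.resize(s[180:280,285:385],None,fx=6,fy=6,interpolation=cv2.INTER_CUBIC))
E
```

```text
(no output)
```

View pics/t_pole.png

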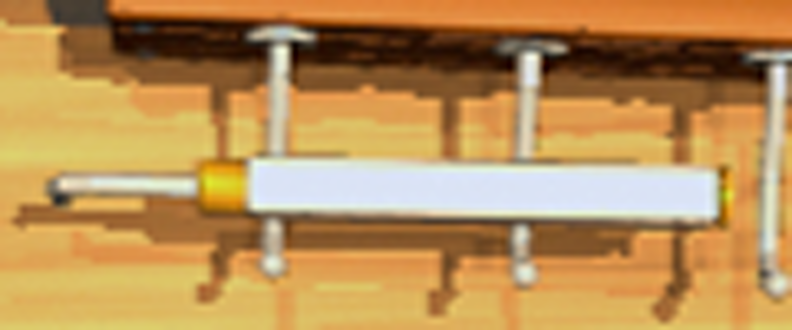

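View pics/s_pole.png

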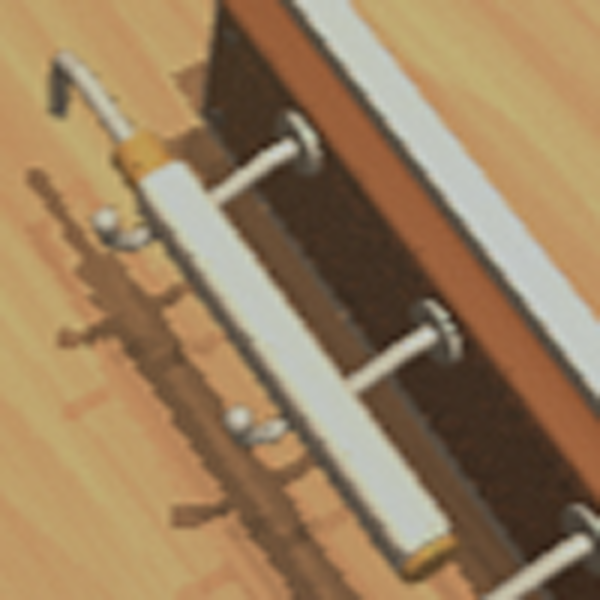

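```bash
cat > h.py <<'E'
import numpy as np,cv2
from rig import arm
np.set_printoptions(precision=4,suppress=True)
C={n:arm.get_calibration(n) for n in("scene","top")}
def P(n):
    c=C[n];T=np.linalg.inv(c["cam_to_world"]);return c["intrinsics"]@T[:3]
def tri(pt,ps):
    X=cv2.triangulatePoints(P("top"),P("scene"),np.float64(pt).reshape(2,1),np.float64(ps).reshape(2,1)).ravel();X=X[:3]/X[3]
    e=[]
    for n,p in(("top",pt),("scene",ps)):
        q=P(n)@np.r_[X,1];e.append(np.linalg.norm(q[:2]/q[2]-p))
    return X,max(e)
def ray(n,p,z):
    c=C[n];d=c["cam_to_world"][:3,:3]@np.linalg.inv(c["intrinsics"])@np.r_[p,1.];o=c["cam_to_world"][:3,3]
    return o+d*(z-o[2])/d[2]
def px(n,X):
    q=P(n)@np.r_[X,1];return q[:2]/q[2]
def un(p,off,f): return (np.array(p)+.5)/f-.5+np.array(off)
E
cat > meas.py <<'E'
from h import *
tp=lambda a:un(a,(245,135),6.6); sp=lambda a:un(a,(285,180),6)
for n,a,b in(("ferr board",(247,160),(187,160)),("ferr out",(247,213),(140,183)),("end board",(718,168),(452,540)),("end out",(718,222),(405,557)),("tip150",(273,266),(104,220)),("tip50",(524,275),(238,418)),("hooktop",(58,185),(64,57))):
    print(n,*tri(tp(a),sp(b)))
tc=lambda a:un(a,(85,130),3.7); sc=lambda a:un(a,(100,30),3.1)
for n,a,b in(("cupF far",(318,40),(508,128)),("cupF near",(330,550),(122,285)),("cupB near",(38,562),(30,148)),("cupB far",(28,50),(398,6)),("flapo far",(377,45),(530,164)),("flapo near",(392,543),(148,331)),("ring",(460,292),(384,310)),("flap bot far",(430,118),(529,425)),("flap bot near",(441,510),(246,565))):
    print(n,*tri(tc(a),sc(b)))
tb=lambda a:un(a,(240,110),3.8); sb=lambda a:un(a,(280,160),3)
for n,a,b in(("brd top L",(80,102),(128,60)),("brd top R",(718,130),(472,522)),("tip -50",(465,258),(210,382)),("tip -150",(612,264),(292,505))):
    print(n,*tri(tb(a),sb(b)))
E
python3 meas.py
```

```text
ferr board [ 0.6584 -0.0126  0.137 ] 1.5111891962992265
ferr out [ 0.6369 -0.0119  0.1367] 1.1901128441020083
end board [ 0.6512 -0.2002  0.1295] 0.5867016792820836
end out [ 0.6287 -0.1985  0.1378] 0.7473370436402887
tip150 [ 0.6145 -0.0213  0.1409] 0.6822685479011912
tip50 [ 0.609  -0.1207  0.1399] 0.7480821652981496
hooktop [0.651  0.0639 0.1237] 0.8725720354598292
cupF far [0.6705 0.2332 0.364 ] 0.10216715585800687
cupF near [0.3727 0.2278 0.3701] 1.2620013461585218
cupB near [0.3681 0.3994 0.3638] 0.6600419360639379
cupB far [0.6687 0.4031 0.3667] 0.9182410071835586
flapo far [0.6683 0.1997 0.3562] 0.21190214940857932
flapo near [0.3743 0.1942 0.3568] 0.7769205265137734
ring [0.5223 0.156  0.3276] 0.838513208193377
flap bot far [0.6673 0.2151 0.0437] 0.4558341407260377
flap bot near [0.3739 0.2092 0.0512] 1.7844120584041159
brd top L [0.7175 0.0424 0.1407] 1.0963556740305722
brd top R [ 0.6868 -0.3945  0.1494] 0.6838936296752781
tip -50 [ 0.6045 -0.2213  0.1336] 1.0906729763820977
tip -150 [ 0.5975 -0.3218  0.1369] 0.7749461462703182
```

```bash
cat >> h.py <<'E'
G=arm.grip_depth
H=np.array([.5216,.2305,.045]); CY=.0188          # hinge mid, cupboard yaw
xc=np.array([-np.sin(CY),np.cos(CY),0]); yc=np.array([-np.cos(CY),-np.sin(CY),0]); zc=np.array([0,0,1.])
OFF=np.zeros(3)      # correction of ring position, later
def polerot(ux,phi=0):   # pole axes: x along heading ux, pitched so that z leans away from x by phi
    y=np.cross([0,0,1.],ux); x=ux*np.cos(phi)+np.array([0,0,1.])*np.sin(phi); z=np.cross(x,y)
    return np.c_[x,y,z]
def tool(Rp,s=1):        # tool z=-pole z, tool y = -+ pole y
    return np.c_[s*Rp[:,0],-s*Rp[:,1],-Rp[:,2]]
def tcp(O,Rp): return O-Rp[:,2]*G       # TCP when the grasp point is at the pole origin O
def flapR(th):
    return polerot(xc,th)
def wire(th):
    R=flapR(th); return H+OFF+R@np.array([-.060-.021,0,.285])
def ringc(th): return H+OFF+flapR(th)@np.array([-.060,0,.285])
def pullpose(th,phi,dz=-.025,gap=0):   # pole origin and axes with hook on the outer wire
    Rp=polerot(xc,phi); return wire(th)-Rp@np.array([.1365-gap,0,dz]),Rp
PO=np.array([.644,-.081,.1295]); PY=.042; ph=np.array([np.sin(PY),np.cos(PY),0])
E
cat > plan.py <<'E'
from h import *
for s in(1,-1):
    Rp=polerot(ph)
    def q(n,O,R):
        t=tcp(O,R);j=arm.solve_ik(t,tool(R,s)); print(s,n,t,None if j is None else np.array(j))
    q("above",PO+[0,0,.13],Rp); q("grasp",PO,Rp)
    R0=polerot(xc); c=ringc(.05)
    q("hover",c-R0@[.145,0,0]+[0,0,.08],R0)
    for k in (0,.5,.7,1):
        for th in(.05,.4,.75): q(f"pull{k}{th}",*pullpose(th,k*(th-.05)))
    O,R=pullpose(.75,.4); q("unhook",O+R[:,2]*.06,R)
E
python3 plan.py
```

```text
1 above [ 0.644  -0.081   0.2407] [-12.4373  29.0103  71.3582  -0.      79.6314 -10.0309]
1 grasp [ 0.644  -0.081   0.1107] [-12.4373  36.2266  79.8105  -0.      63.9629 -10.0309]
1 hover [0.5257 0.0114 0.3878] [-5.2691 12.8281 74.2273 -0.     92.9447 -6.3462]
1 pull00.05 [ 0.526  -0.0011  0.3318] [-6.6266 14.5061 80.3346 -0.     85.1593 -7.7038]
1 pull00.4 [ 0.5277 -0.0915  0.2822] [-16.231   17.4064  83.9443  -0.      78.6493 -17.3081]
1 pull00.75 [ 0.5289 -0.1595  0.2045] [-22.9706  23.0129  88.1499  -0.      68.8372 -24.0477]
1 pull0.50.05 [ 0.526  -0.0011  0.3318] [-6.6266 14.5061 80.3346 -0.     85.1593 -7.7038]
1 pull0.50.4 [ 0.5276 -0.0905  0.2583] [-22.248   20.09    84.5978   9.3593  79.4558 -25.3751]
1 pull0.50.75 [ 0.5288 -0.1533  0.1573] [-33.0318  30.8834  86.2357  17.0845  75.1044 -40.3085]
1 pull0.70.05 [ 0.526  -0.0011  0.3318] [-6.6266 14.5061 80.3346 -0.     85.1593 -7.7038]
1 pull0.70.4 [ 0.5276 -0.089   0.2489] [-24.3877  21.446   84.8597  12.8451  80.0793 -28.3953]
1 pull0.70.75 [ 0.5287 -0.1463  0.1395] [-35.9665  34.8696  85.3882  22.5423  78.4801 -45.2824]
1 
[... 1173 characters left out ...]
6.2357  17.0845  75.1044 139.6915]
-1 pull0.70.05 [ 0.526  -0.0011  0.3318] [ -6.6266  14.5061  80.3346  -0.      85.1593 172.2962]
-1 pull0.70.4 [ 0.5276 -0.089   0.2489] [-24.3877  21.446   84.8597  12.8451  80.0793 151.6047]
-1 pull0.70.75 [ 0.5287 -0.1463  0.1395] [-35.9665  34.8696  85.3882  22.5423  78.4801 134.7176]
-1 pull10.05 [ 0.526  -0.0011  0.3318] [ -6.6266  14.5061  80.3346  -0.      85.1593 172.2962]
-1 pull10.4 [ 0.5275 -0.0854  0.235 ] [-27.2914  23.7479  85.249   17.7734  81.2727 147.3235]
-1 pull10.75 [ 0.5284 -0.1314  0.1151] [-39.2685  41.4256  84.081   29.5845  83.9897 128.5985]
-1 unhook [ 0.5292 -0.1745  0.2061] [-35.9299  29.5713  80.8655  18.2162  84.1475 138.7829]
```

```bash
python3 - <<'E'
from h import *
p=arm.current_ee_pos();R=arm.current_tool_rot()
Rp=polerot(ph);T=tool(Rp)
print(arm.solve_ik(np.r_[p[:2],.5],R),arm.solve_ik([.6,-.05,.45],T))
arm.move_l(np.r_[p[:2],.5],feed=.3); print(arm.current_t())
arm.move_to([.6,-.05,.45],T); print(arm.current_t())
arm.grip(.055); print(arm.current_t())
arm.move_to(tcp(PO+[0,0,.11],Rp),T); print(arm.current_t(),arm.current_ee_pos(),arm.current_width(),arm.current_force())
for n in("scene","top"): cv2.imwrite(f"pics/{n}1.png",arm.snapshot(n)[:,:,::-1])
t=cv2.imread("pics/top1.png");s=cv2.imread("pics/scene1.png")
a=cv2.resize(t[110:230,230:390],None,fx=2.6,fy=2.6);b=cv2.resize(s[120:290,270:430],None,fx=2.2,fy=2.2)
h=max(a.shape[0],b.shape[0]);c=np.zeros((h,a.shape[1]+b.shape[1],3),np.uint8);c[:a.shape[0],:a.shape[1]]=cv2.convertScaleAbs(a,alpha=1.5);c[:b.shape[0],a.shape[1]:]=b
cv2.imwrite("pics/c1.png",c);print(c.shape)
E
```

```text
[ 61.1618  21.8744  45.0453   0.0007 113.1414  -5.4698] [-10.4447  19.3166  56.0754  -0.     104.608   -8.0382]
1.2
3.7417
4.45
5.3833 [ 0.6447 -0.0811  0.2222] 0.05491649123592314 [-0.3279  0.557   0.7525]
(374, 768, 3)
```

View pics/c1.png

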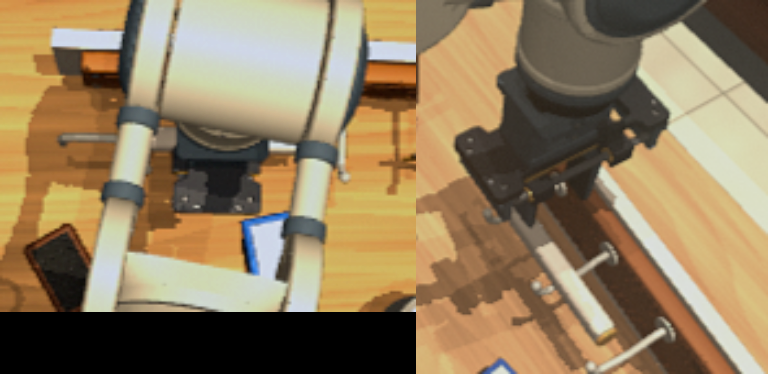

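The scene view shows the gripper over the pole, with the fingers at about (545,195) in the crop. The top view is blocked by the forearm. I'll descend, grip and lift.

```bash
python3 - <<'E'
from h import *
Rp=polerot(ph);T=tool(Rp)
f0=np.array(arm.current_force())
arm.move_l(tcp(PO,Rp),T,feed=.12); print(arm.current_t(),arm.current_ee_pos(),arm.current_force()-f0)
for n in("scene",): cv2.imwrite(f"pics/{n}2.png",arm.snapshot(n)[:,:,::-1])
s=cv2.imread("pics/scene2.png");cv2.imwrite("pics/c2.png",cv2.resize(s[140:290,270:430],None,fx=4,fy=4))
E
```

```text
6.55 [ 0.6445 -0.0811  0.1115] [0.6101 0.0653 0.5147]
```

View pics/c2.png

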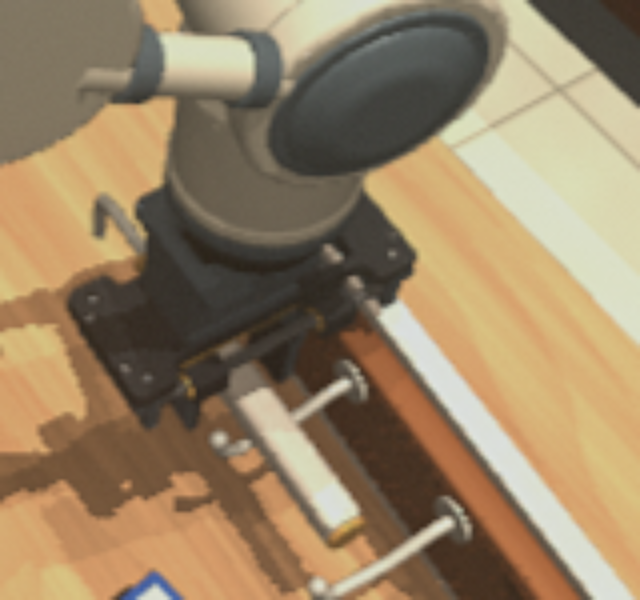

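The fingers straddle the handle at about (180,410) and (285,350), with the handle near (243,375) between them. I'll grip, lift and go to the hover position.

```bash
python3 - <<'E'
from h import *
Rp=polerot(ph);T=tool(Rp)
arm.grip(0.0); print(arm.current_t(),arm.current_width(),arm.current_force())
arm.move_l(tcp(PO+[0,0,.12],Rp),T,feed=.15); print(arm.current_t(),arm.current_width(),arm.current_force())
R0=polerot(xc); c=ringc(.05)
O=c-R0@[.145+.07,0,0]+[0,0,.085]
arm.move_to(tcp(O,R0),tool(R0)); print(arm.current_t(),arm.current_ee_pos())
O=c-R0@[.145,0,0]+[0,0,.08]
arm.move_l(tcp(O,R0),tool(R0),feed=.15); print(arm.current_t(),arm.current_ee_pos(),arm.current_width())
for n in("scene","top"): cv2.imwrite(f"pics/{n}3.png",arm.snapshot(n)[:,:,::-1])
t=cv2.imread("pics/top3.png");s=cv2.imread("pics/scene3.png")
cv2.imwrite("pics/t3.png",cv2.convertScaleAbs(cv2.resize(t[150:270,170:330],None,fx=5,fy=5,interpolation=cv2.INTER_CUBIC),alpha=1.6));cv2.imwrite("pics/s3.png",cv2.resize(s[60:180,170:330],None,fx=5,fy=5,interpolation=cv2.INTER_CUBIC))
E
```

```text
7.1833 0.02382849311765877 [-0.4474  0.2767  2.1292]
8.1333 0.023556127625364014 [ 1.3047  0.8129 -1.2549]
8.95 [ 0.5273 -0.0587  0.3913]
9.5667 [0.5259 0.0111 0.3872] 0.023779281734406372
```

View pics/t3.png

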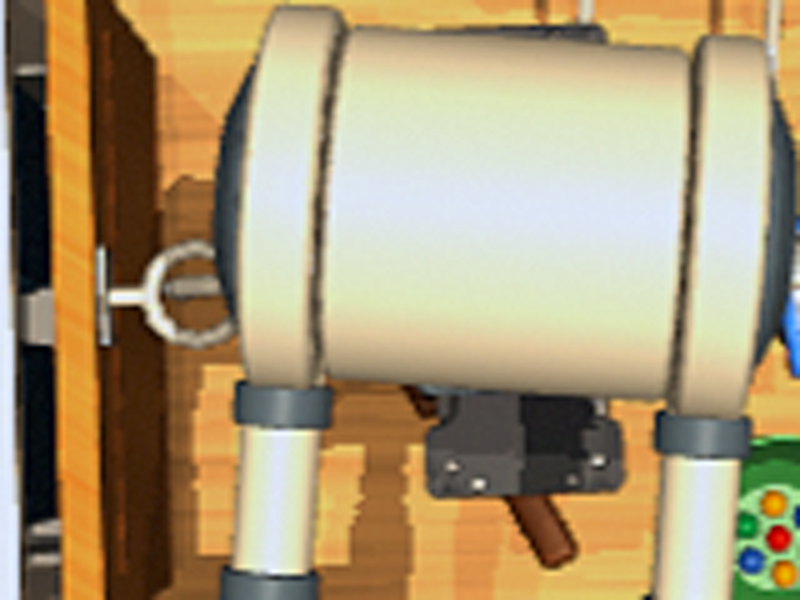

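View pics/s3.png

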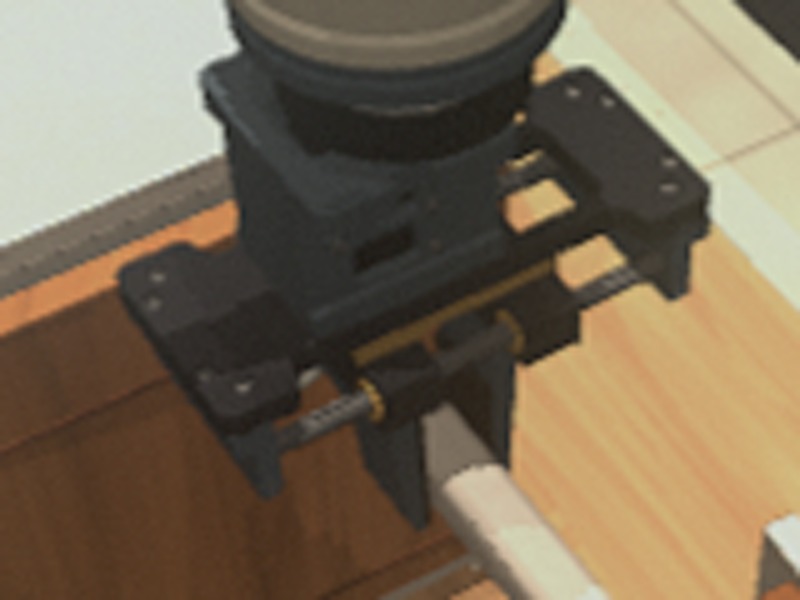

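```bash
python3 - <<'E'
from h import *
e=un((163,287),(170,150),5); r=un((196,293),(170,150),5)
print(ray("top",e,.407),ray("top",r,.328),ringc(.05),ray("top",un((190,287),(170,150),5),.407))
E
```

```text
[0.5213 0.1598 0.407 ] [0.5221 0.1567 0.328 ] [0.523  0.1563 0.3266] [0.521  0.1485 0.407 ]
```

Casting the top-view pixels gives the hook centre at (0.521,0.155) and the ring centre at (0.522,0.157). That fits the 34 mm hole, so I'll lower.

```bash
python3 - <<'E'
from h import *
R0=polerot(xc);c=ringc(.05); f0=np.array(arm.current_force())
for dz in(.05,.025):
    O=c-R0@[.145,0,0]+[.001,.0005,dz]
    arm.move_l(tcp(O,R0),tool(R0),feed=.1); print(arm.current_t(),arm.current_ee_pos(),arm.current_force()-f0)
O,R=pullpose(.05,0,gap=.002); arm.move_l(tcp(O,R),tool(R),feed=.08);print(arm.current_t(),arm.current_ee_pos(),arm.current_force()-f0)
for th in(.08,.13):
    O,R=pullpose(th,.7*(th-.05)); arm.move_l(tcp(O,R),tool(R),feed=.08); print(th,arm.current_t(),arm.current_force()-f0,arm.current_width())
for n in("scene","top"): cv2.imwrite(f"pics/{n}4.png",arm.snapshot(n)[:,:,::-1])
t=cv2.imread("pics/top4.png");s=cv2.imread("pics/scene4.png")
cv2.imwrite("pics/t4.png",cv2.convertScaleAbs(cv2.resize(t[130:290,90:330],None,fx=3.3,fy=3.3,interpolation=cv2.INTER_CUBIC),alpha=1.6));cv2.imwrite("pics/s4.png",cv2.resize(s[30:230,100:330],None,fx=3,fy=3,interpolation=cv2.INTER_CUBIC))
E
```

```text
10.1167 [0.5267 0.0115 0.358 ] [-0.6374 -0.6448  0.3469]
10.5167 [0.5268 0.0118 0.3332] [-0.2199  0.6584  1.8502]
10.8083 [0.5261 0.0003 0.3322] [-1.1122  0.0734  0.4091]
0.08 11.1083 [-0.3263  0.6359  0.8439] 0.023872832782196575
0.13 11.475 [-0.7164 -0.306   0.2137] 0.024054070305569938
```

View pics/t4.png

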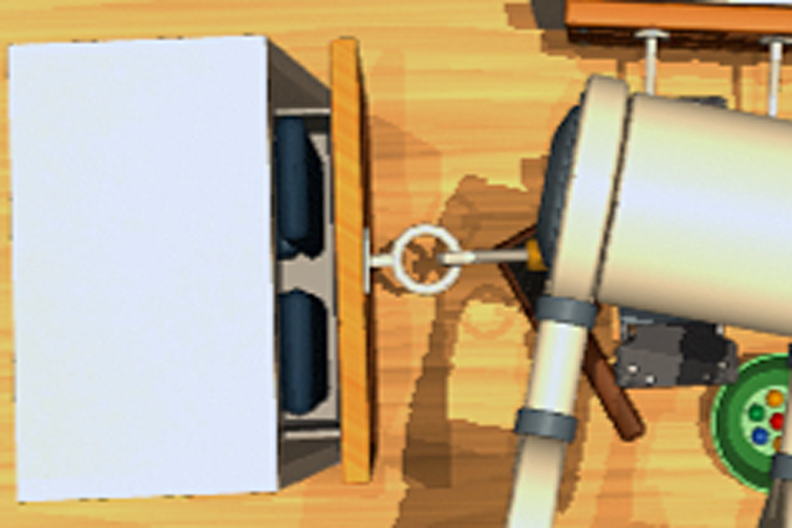

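View pics/s4.png

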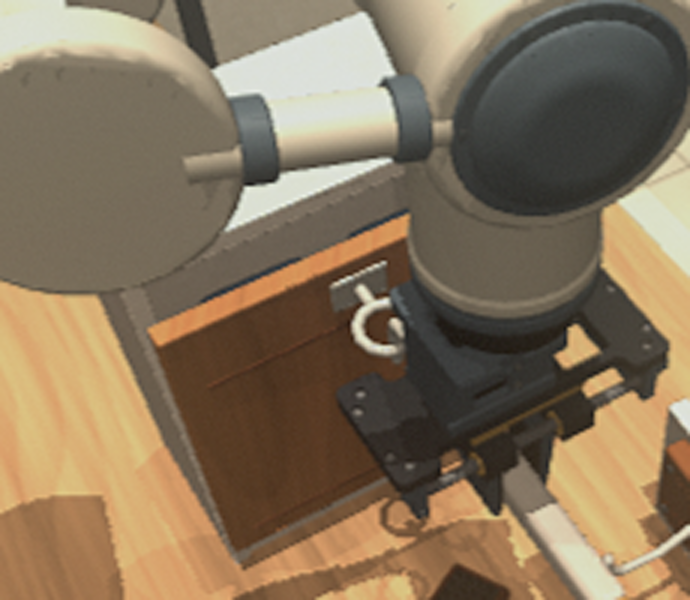

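In the top view the ring is now at about (428,260) in the crop with the hook end inside it, and the flap is moving. I'll keep pulling.

```bash
python3 - <<'E'
from h import *
f0=np.array([-.33,.55,.5])
for th in np.arange(.2,.71,.1):
    O,R=pullpose(th,.7*(th-.05)); arm.move_l(tcp(O,R),tool(R),feed=.08); print(round(th,2),arm.current_t(),arm.current_force()-f0,arm.current_width())
for n in("scene","top"): cv2.imwrite(f"pics/{n}5.png",arm.snapshot(n)[:,:,::-1])
t=cv2.imread("pics/top5.png");s=cv2.imread("pics/scene5.png")
cv2.imwrite("pics/t5.png",cv2.convertScaleAbs(cv2.resize(t[130:290,90:330],None,fx=3.3,fy=3.3,interpolation=cv2.INTER_CUBIC),alpha=1.6));cv2.imwrite("pics/s5.png",cv2.resize(s[30:230,100:330],None,fx=3,fy=3,interpolation=cv2.INTER_CUBIC))
E
```

```text
0.2 12.025 [ 0.7541 -0.1134 -2.1465] 0.02398720989671558
0.3 12.6083 [ 0.8134  0.0022 -0.9698] 0.023833092315886442
0.4 13.1917 [ 0.0824 -0.4615 -1.4545] 0.023943034256133224
0.5 13.7833 [ 0.205  -0.8241 -2.1238] 0.023760631059813107
0.6 14.375 [ 1.0071 -0.0773 -2.5433] 0.023485382329378853
0.7 14.9667 [ 0.0266 -0.1945 -1.9426] 0.023849002887846377
```

View pics/t5.png

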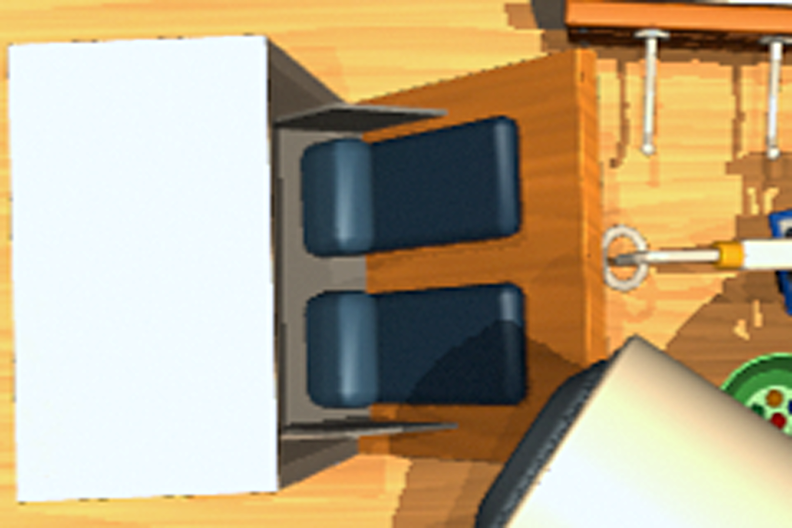

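View pics/s5.png

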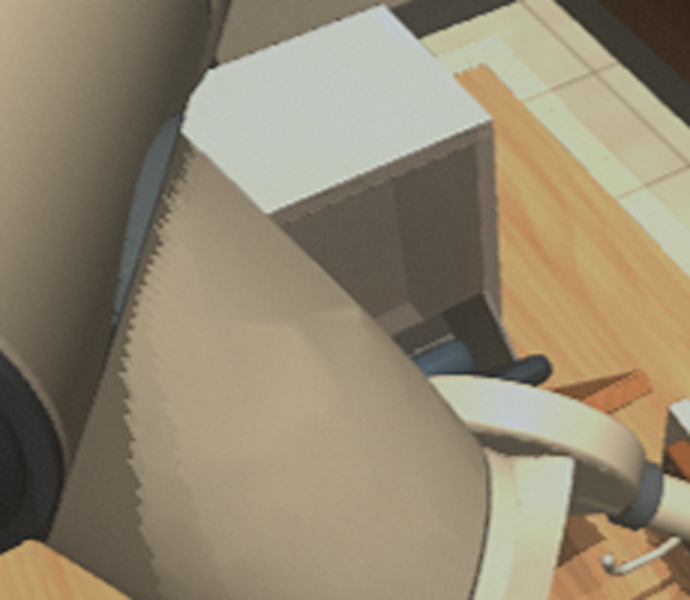

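The ring is at about (625,258) in the crop with the hook through it, and the flap is near 0.7 rad. I'll finish gently until the stop is felt.

```bash
python3 - <<'E'
from h import *
f0=np.array([-.33,.55,.5])
for th in (.735,.75,.76,.77,.78):
    O,R=pullpose(th,.7*(.75-.05)*th/.75); arm.move_l(tcp(O,R),tool(R),feed=.05); f=arm.current_force()-f0; print(round(th,3),arm.current_t(),f,arm.current_width(),-f@R[:,0])
    if np.linalg.norm(f)>14: break
for n in("scene","top"): cv2.imwrite(f"pics/{n}6.png",arm.snapshot(n)[:,:,::-1])
t=cv2.imread("pics/top6.png")
cv2.imwrite("pics/t6.png",cv2.convertScaleAbs(cv2.resize(t[130:290,90:330],None,fx=3.3,fy=3.3,interpolation=cv2.INTER_CUBIC),alpha=1.6))
E
```

```text
0.735 15.4667 [ 0.4983 -0.8073 -2.2392] 0.02396040742797894 1.7585957942659667
0.75 15.725 [ 0.8403 -0.5465 -1.5999] 0.0239495098828449 1.2489520465065354
0.76 15.975 [0.9498 3.9392 1.7107] 0.023784965431706696 -4.262111380393357
0.77 16.225 [ 2.7286 14.1792  6.8374] 0.024312599340574413 -15.671789687166628
```

View pics/t6.png

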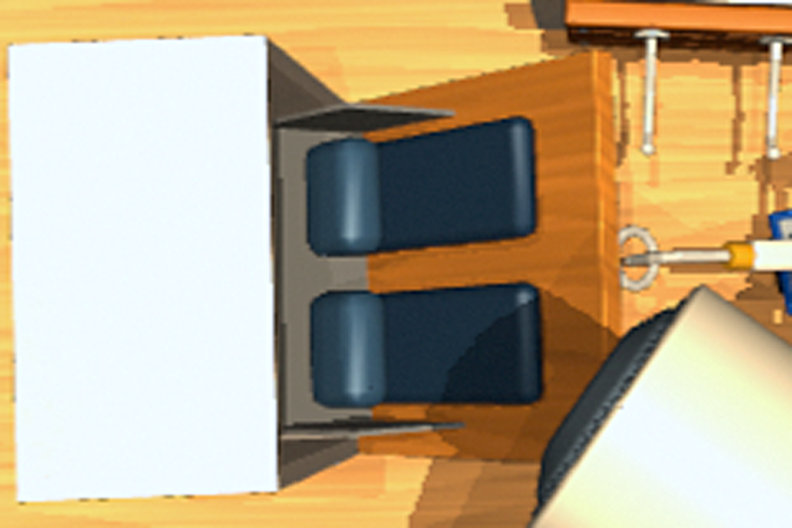

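The axial force rose to 15.7 N at the commanded 0.77 rad, so the flap is on its stop. Next I'll centre the hook and withdraw it along its own axis, then check the picture. I'll also fit the arm's link lengths, because the open flap now overhangs the hook end of the seat.

```bash
python3 - <<'E'
from h import *
R=polerot(xc,.7*.7*.77/.75); p=np.array(arm.current_ee_pos())
arm.move_l(p+R[:,0]*.0135,feed=.06); print(arm.current_t(),arm.current_force(),arm.current_ee_pos())
cv2.imwrite("pics/top7.png",arm.snapshot("top")[:,:,::-1])
# FK fit (planning only)
A=[];b=[]
for x in(.5,.6,.7):
  for z in(.15,.3):
    for a in(0,.3,-.3):
      # tool z in xz-plane
      tz=np.array([np.sin(a),0,-np.cos(a)]);ty=np.array([0,1.,0]);T=np.c_[np.cross(ty,tz),ty,tz]
      j=arm.solve_ik([x,0,z],T)
      if j is None: continue
      j=np.radians(j)
      s=j[1]+j[2]; t=s+j[4]
      A.append([1,0,np.sin(j[1]),np.sin(s),np.sin(t),np.cos(s)]);b.append(x)
      A.append([0,1,np.cos(j[1]),np.cos(s),np.cos(t),-np.sin(s)]);b.append(z)
sol=np.linalg.lstsq(np.array(A),np.array(b),rcond=None);print(sol[0],sol[1],len(b))
t=cv2.imread("pics/top7.png")
cv2.imwrite("pics/t7.png",cv2.convertScaleAbs(cv2.resize(t[160:260,240:340],None,fx=6,fy=6,interpolation=cv2.INTER_CUBIC),alpha=1.6))
E
```

```text
16.7333 [-0.3592 -0.2992 -0.7679] [ 0.5283 -0.1345  0.14  ]
[0.005  0.26   0.5944 0.3834 0.3552 0.1167] [0.] 36
```

View pics/t7.png

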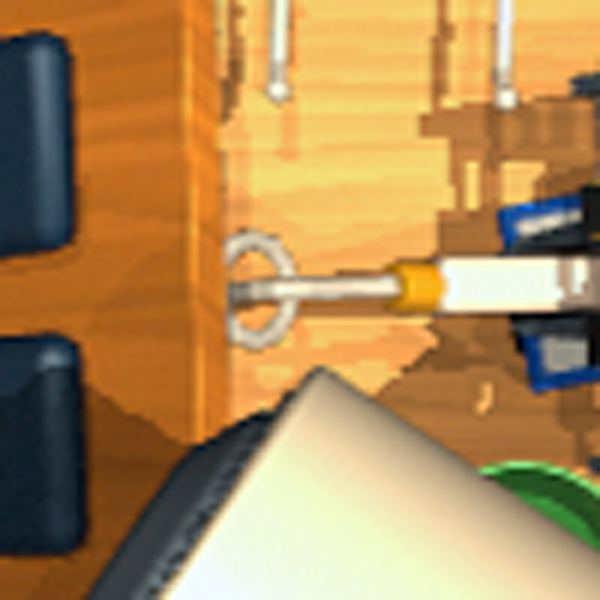

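The hook now sits mid-ring, ring centre about (262,290) in the crop, and the force is near zero. I'll withdraw it along its axis.

```bash
python3 - <<'E'
from h import *
R=polerot(xc,.7*.7*.77/.75); p=np.array(arm.current_ee_pos())
f0=np.array(arm.current_force())
for d in(.025,.055):
    arm.move_l(p+R[:,2]*d,feed=.08); print(arm.current_t(),arm.current_force()-f0,arm.current_ee_pos())
p=np.array(arm.current_ee_pos())
arm.move_l(p+R[:,2]*.03+[0,-.05,0],feed=.15);print(arm.current_t(),arm.current_ee_pos())
for n in("scene","top"): cv2.imwrite(f"pics/{n}8.png",arm.snapshot(n)[:,:,::-1])
t=cv2.imread("pics/top8.png")
cv2.imwrite("pics/t8.png",cv2.convertScaleAbs(cv2.resize(t[130:290,90:390],None,fx=2.6,fy=2.6,interpolation=cv2.INTER_CUBIC),alpha=1.6))
E
```

```text
17.25 [-0.2437 -0.385  -0.8098] [ 0.5287 -0.147   0.1619]
17.775 [ 0.2001 -1.3633  0.9538] [ 0.5288 -0.1611  0.188 ]
18.3917 [ 0.5288 -0.2249  0.2138]
```

View pics/t8.png

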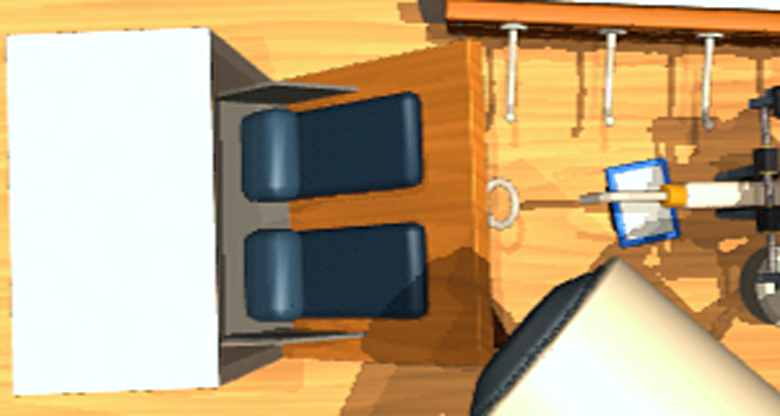

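View pics/scene8.png

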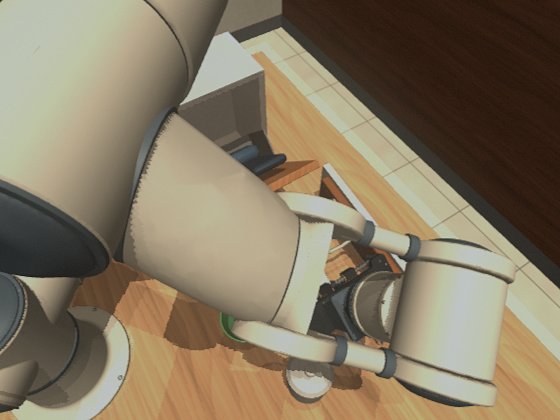

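The hook is free at about (585,200) in the crop and the flap has stayed down. I'll level the pole in front of the hooks and check for any slip in the grip.

```bash
python3 - <<'E'
from h import *
Rp=polerot(ph);T=tool(Rp)
O=np.array([.55,-.20,.22])
arm.move_to(tcp(O,Rp),T); print(arm.current_t(),arm.current_ee_pos(),arm.current_width())
for n in("scene","top"): cv2.imwrite(f"pics/{n}9.png",arm.snapshot(n)[:,:,::-1])
t=cv2.imread("pics/top9.png");s=cv2.imread("pics/scene9.png")
cv2.imwrite("pics/t9.png",cv2.convertScaleAbs(cv2.resize(t[130:250,260:460],None,fx=4,fy=4,interpolation=cv2.INTER_CUBIC),alpha=1.6))
cv2.imwrite("pics/s9.png",cv2.resize(s[150:350,230:430],None,fx=3,fy=3,interpolation=cv2.INTER_CUBIC))
for X in((.1495,0,.0045),(.14,0,.0045),(.088,.009,.009),(.07,.012,.013),(.07,-.012,.013),(-.12,0,.013)):
    W=np.array(arm.current_ee_pos())+Rp[:,2]*G+Rp@X; print(X,W,((px("top",W)-[260,130])+.5)*4-.5,((px("scene",W)-[230,150])+.5)*3-.5)
E
```

```text
19.0083 [ 0.5499 -0.1979  0.2015] 0.024024031237447334
(0.1495, 0, 0.0045) [ 0.556  -0.0507  0.2242] [157.9778 259.1252] [174.1506 205.6901]
(0.14, 0, 0.0045) [ 0.5556 -0.0602  0.2242] [173.5095 259.4572] [180.9081 215.6796]
(0.088, 0.009, 0.009) [ 0.5445 -0.1118  0.2287] [258.9262 275.5075] [208.2171 274.9724]
(0.07, 0.012, 0.013) [ 0.5407 -0.1296  0.2327] [289.0668 280.6659] [218.473  294.8286]
(0.07, -0.012, 0.013) [ 0.5647 -0.1306  0.2327] [289.7072 241.2491] [248.874  279.1248]
(-0.12, 0, 0.013) [ 0.5447 -0.32    0.2327] [602.1337 267.6332] [401.2546 533.7302]
```

View pics/t9.png

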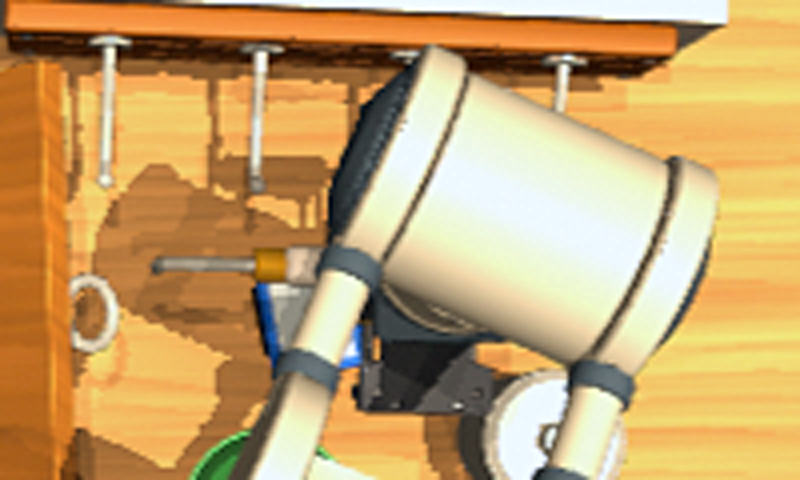

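View pics/s9.png

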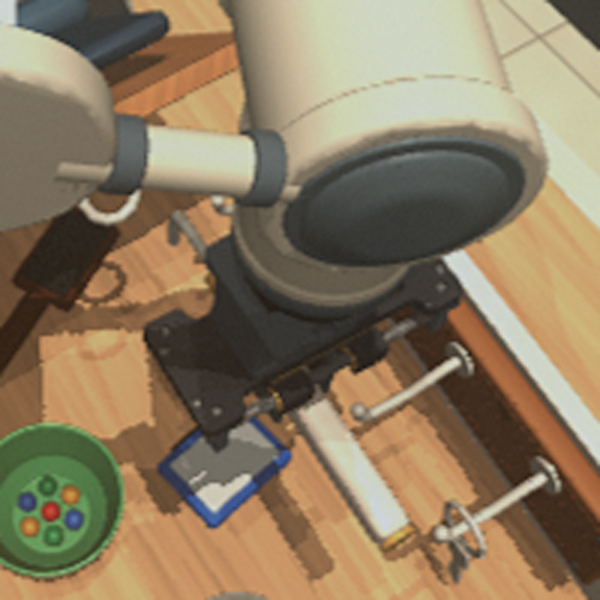

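The pole's visible features lie within about 3 mm of the predictions: hook end (152,265) against (158,259), ferrule edge 286 against 289. There is no real slip. The open flap now overhangs the hook end of the seat, so I'll slide in low under it from the front, just above the hook lips.

```bash
cat >> h.py <<'E'
PY2=.052; ph2=np.array([np.sin(PY2),np.cos(PY2),0]); S=np.array([.644,-.084,.1305])
E
python3 - <<'E'
from h import *
Rp=polerot(ph2);T=tool(Rp)
f0=np.array(arm.current_force())
def go(O,feed):
    arm.move_l(tcp(np.array(O),Rp),T,feed=feed); print(arm.current_t(),arm.current_ee_pos(),arm.current_force()-f0)
go([.57,-.2,.169],.15)
go([.57,S[1],.169],.1)
for n in("scene","top"): cv2.imwrite(f"pics/{n}10.png",arm.snapshot(n)[:,:,::-1])
t=cv2.imread("pics/top10.png");s=cv2.imread("pics/scene10.png")
cv2.imwrite("pics/t10.png",cv2.convertScaleAbs(cv2.resize(t[130:250,230:430],None,fx=4,fy=4,interpolation=cv2.INTER_CUBIC),alpha=1.6))
cv2.imwrite("pics/s10.png",cv2.resize(s[150:350,230:430],None,fx=3,fy=3,interpolation=cv2.INTER_CUBIC))
E
```

```text
19.625 [ 0.5697 -0.2005  0.15  ] [-0.2038  0.666   0.75  ]
20.9333 [ 0.5701 -0.0845  0.1502] [-0.4066 -0.1854  0.6746]
```

View pics/t10.png

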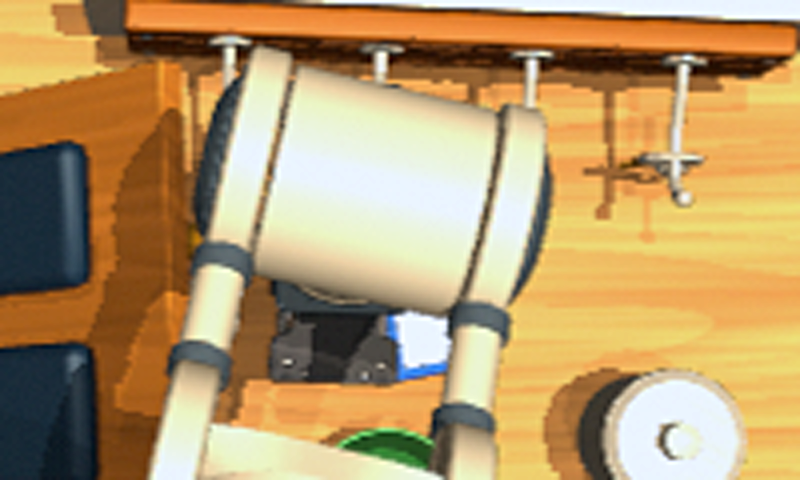

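View pics/s10.png

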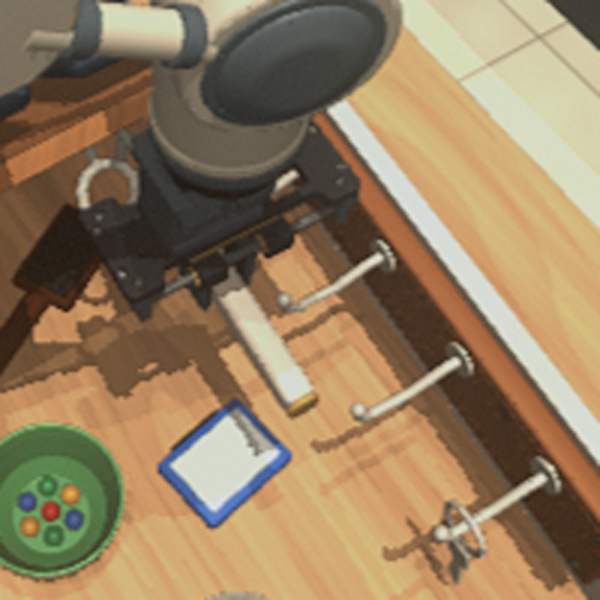

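There is no contact force. The hook tip shows at (95,155) under the flap, clear of the ring at (105,185). I'll move over the seats and lower.

```bash
python3 - <<'E'
from h import *
Rp=polerot(ph2);T=tool(Rp)
f0=np.array(arm.current_force())
def go(O,feed):
    arm.move_l(tcp(np.array(O),Rp),T,feed=feed); print(arm.current_t(),arm.current_ee_pos(),arm.current_force()-f0)
go(S+[0,0,.0385],.1)
go(S+[0,0,.008],.08)
go(S+[0,0,.002],.04)
go(S,.03)
cv2.imwrite(f"pics/scene11.png",arm.snapshot("scene")[:,:,::-1])
s=cv2.imread("pics/scene11.png")
cv2.imwrite("pics/s11.png",cv2.resize(s[160:310,270:420],None,fx=4,fy=4,interpolation=cv2.INTER_CUBIC))
E
```

```text
21.925 [ 0.6435 -0.084   0.1501] [-0.9189  0.0632 -0.3796]
22.4583 [ 0.6438 -0.084   0.1194] [-0.2777  0.8785 -0.3836]
22.7583 [ 0.6439 -0.084   0.1136] [-0.6258  0.2771  0.4912]
23.0083 [ 0.644  -0.084   0.1116] [-1.1476 -0.0236  0.122 ]
```

View pics/s11.png

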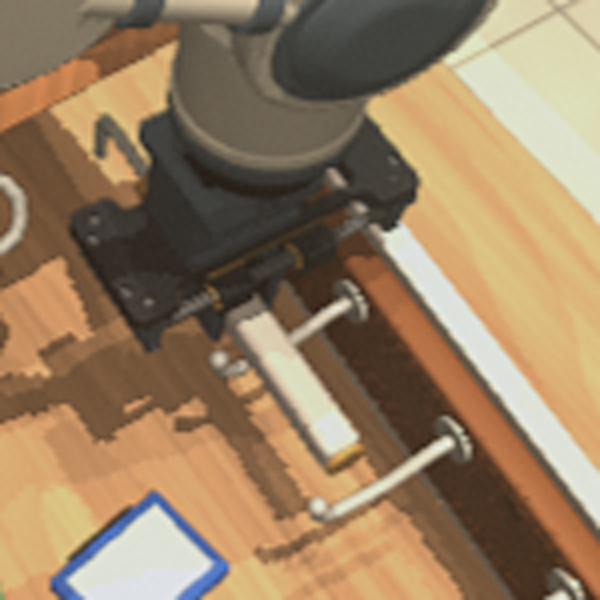

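The handle lies inside the lips with its end at (345,455), matching its original place. There's no seat force yet, so I'll lower in 1 mm steps until contact.

```bash
python3 - <<'E'
from h import *
Rp=polerot(ph2);T=tool(Rp)
def F(): return np.mean([arm.current_force() if not arm.sleep(.02) else 0 for _ in range(5)],0)
f0=F();print(f0)
for k in range(1,5):
    arm.move_l(tcp(S-[0,0,.001*k],Rp),T,feed=.02); f=F()-f0; print(k,arm.current_t(),f)
    if f[2]>2: break
arm.grip(.05); print(arm.current_t(),arm.current_width(),F())
O=S-[0,0,.001*k]
arm.move_l(tcp(O+[0,0,.16],Rp),T,feed=.15); print(arm.current_t(),arm.current_force())
for n in("scene","top"): cv2.imwrite(f"pics/{n}12.png",arm.snapshot(n)[:,:,::-1])
s=cv2.imread("pics/scene12.png")
cv2.imwrite("pics/s12.png",cv2.resize(s[140:290,260:410],None,fx=4,fy=4,interpolation=cv2.INTER_CUBIC))
E
```

```text
[-0.2072  0.195  -1.6423]
1 23.475 [-0.7535  0.8295  5.6833]
24.0583 0.05009437998311671 [0.3074 0.1205 0.16  ]
25.3583 [-0.1371 -0.1751 -0.0906]
```

View pics/s12.png

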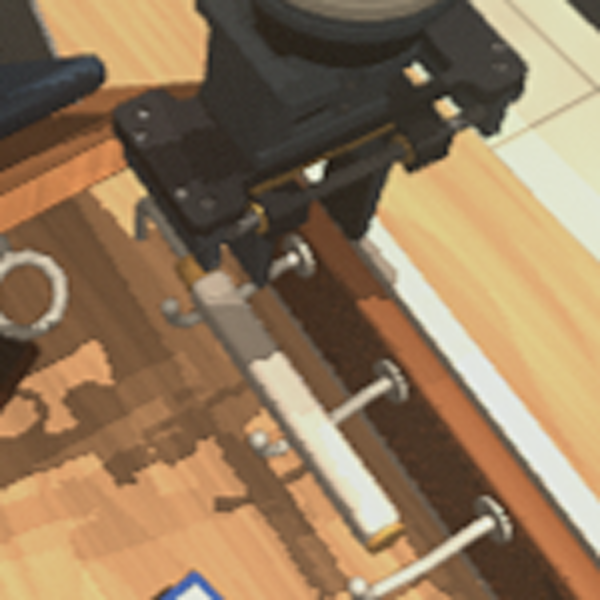

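The pole lies across both hooks with its hook end left and down at (145,215). I'll move the arm clear for a final check.

```bash
python3 - <<'E'
from h import *
p=np.array(arm.current_ee_pos()); T=np.array(arm.current_tool_rot())
arm.move_l(p+[0,0,.13],feed=.2)
arm.move_to([.15,-.5,.4],T); print(arm.current_t(),arm.current_ee_pos())
for n in("scene","top"): cv2.imwrite(f"pics/{n}13.png",arm.snapshot(n)[:,:,::-1])
t=cv2.imread("pics/top13.png");s=cv2.imread("pics/scene13.png")
cv2.imwrite("pics/t13.png",cv2.convertScaleAbs(cv2.resize(t[110:290,85:450],None,fx=2.1,fy=2.1,interpolation=cv2.INTER_CUBIC),alpha=1.6))
cv2.imwrite("pics/s_pole13.png",cv2.resize(s[180:280,285:385],None,fx=6,fy=6,interpolation=cv2.INTER_CUBIC))
# change vs start in both views, away from arm/cupboard
t0=cv2.imread("pics/top0.png");d=cv2.absdiff(t0,t).max(2)
for nm,(x0,y0,x1,y1) in dict(keys=(375,150,412,185),mirror=(320,188,355,228),bowl=(304,235,350,282),canister=(372,220,418,260)).items(): print(nm,(d[y0:y1,x0:x1]>40).sum())
E
```

```text
28.55 [ 0.1507 -0.4999  0.4   ]
keys 0
mirror 0
bowl 0
canister 0
```

View pics/t13.png

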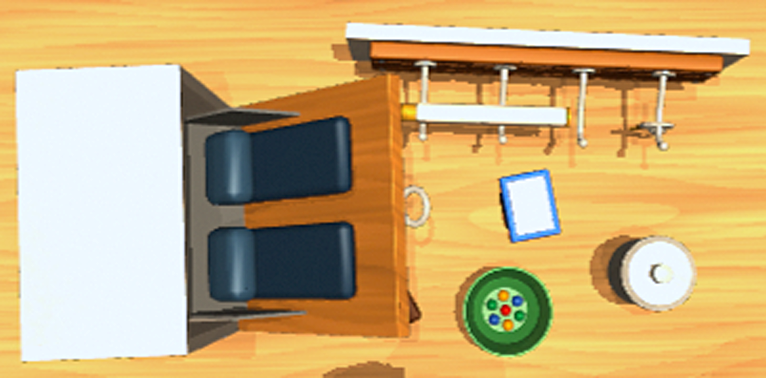

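View pics/scene13.png

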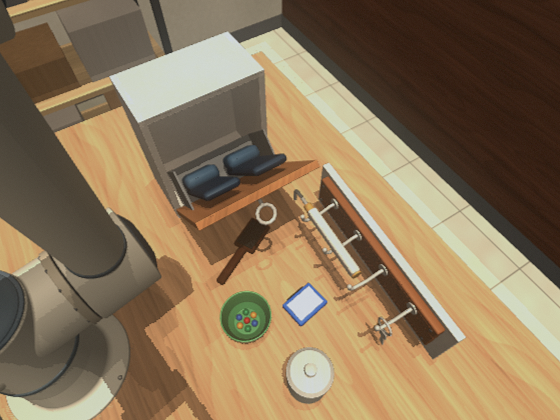

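View pics/s_pole13.png

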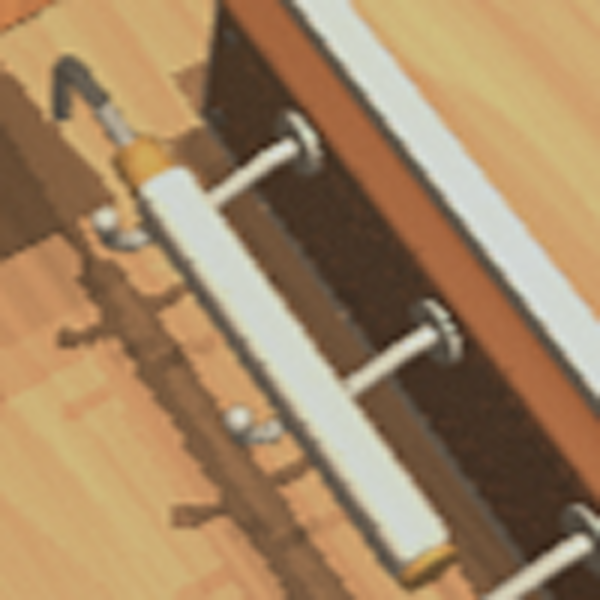

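The pole lies as at the start and the flap is down. One last measurement of the flap angle from two views, then I'll hand in.

```bash
python3 - <<'E'
from h import *
t=cv2.imread("pics/top13.png");s=cv2.imread("pics/scene13.png")
cv2.imwrite("pics/a.png",np.hstack([cv2.resize(cv2.convertScaleAbs(t[185:235,260:310],alpha=1.6),None,fx=8,fy=8,interpolation=cv2.INTER_CUBIC),cv2.resize(s[190:240,240:290],None,fx=8,fy=8,interpolation=cv2.INTER_CUBIC)]))
for th in(.7,.75,.78): print(th,((px("top",ringc(th))-[260,185])+.5)*8,((px("scene",ringc(th))-[240,190])+.5)*8+[400,0])
E
```

```text
0.7 [149.7896 181.1495] [589.4189 141.7742]
0.75 [177.9533 181.7488] [607.768  187.3348]
0.78 [193.6807 182.1686] [618.13  214.019]
```

View pics/a.png

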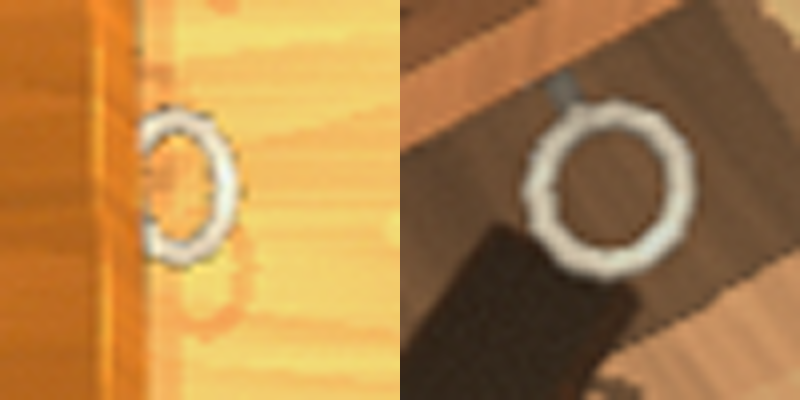

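The ring is centred at about (180,185) in the top crop and (609,190) in the scene crop. The predictions for 0.75 rad are (178,182) and (608,187), so the flap is fully open.

```bash
python3 -c "
from rig import arm
arm.sign_off();print(arm.current_t())"
```

```text
the job is handed in; nothing more can be done
the job is handed in; nothing more can be done
```

The job is done and handed in at about 28.6 s of the 58 s. I took the pole off the hooks, put its hook through the flap's ring and pulled the flap down to its stop with the pole alone. Then I unhooked the pole and laid it back on the same two hooks. I slid it in low from the front, because the open flap now overhangs the hook end of the seat.

**Last checks:**
- **Flap:** the ring sits within about 3 crop pixels (under 1 mm) of where it should be at 0.75 rad in both views. The pull peaked at about 16 N against the stop.
- **Pole:** it lies inside both lips, hook end left and point down, within a few millimetres of its first place. It may be turned by up to about 1°.
- **Other things:** the key ring, mirror, bowl and canister show no pixel change in the top view. The hairbrush is partly hidden under the open flap there; by eye, it looks unmoved in the scene view.

**Disagreements:** the two-camera heights near the hooks read about 5 mm lower than the heights in your text. The pole also seemed to lie about 8 mm to the right of its nominal seat at the start, and I put it back about there. No check failed.

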